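# Rock a battery pack into its charging dock

### The job

Put the blue battery pack on charge: hold it tilted by about 20 degrees with its contact end down, set that end into the contact end of the charging dock's pocket first, pause there for a moment, then lower the other end until the pack drops flat on the pocket's floor, and let go. Leave the orange pack where it lies.

Things in the scene. Friction and masses are not known exactly. Their poses are not given: they have to be found in the camera images.
- blue_pack: Loose blue battery block, 100x40x36 mm (x, y, z), 0.2 kg, lying flat. Origin: centre of its underside; x along its length, z up. Contact end (-x): a 14 mm black band with brass strips on top and end face. Plain end: four tiny green lights on top. White label mid-top. Grip it across its 40 mm width (y) at mid-length.
- pack_contacts (a point): Point on the blue pack at the middle of the bottom edge of its contact end: 50 mm from the pack's origin along its -x, at the underside.
- dock: Fixed charging dock, white base 176x78 mm, grey-walled open pocket. Origin: on the bench under the pocket centre, x along pocket, z up. Floor 106x46 mm at z 8; walls to z 24, upright 8 mm, then flared to a 118x58 mouth. Long walls have finger gaps (x -25 to 25) down to the floor. Contact end (-x): brass strips, brass line on rim. Beyond +x end a grey panel, z 24, with lamps; base x -70 to 106.
- orange_pack: Loose orange battery block of the same shape, size and axes as the blue one, lying flat on the bench; not to be used.

How it is judged:
On the way:
1. blue pack tilted 8 to 51 degrees, its bottom contact edge below z 22 mm in the pocket's contact end (25 to 66 mm from the centre, within 18 mm of the middle line) for 0.2 s (angle between blue_pack's own z axis and vertical between 0.14 and 0.9 rad and z of pack_contacts in the frame of dock below 0.022 m and x of pack_contacts in the frame of dock between -0.066 and -0.025 m and y of pack_contacts in the frame of dock between -0.018 and 0.018 m), for 0.2 s.
At the end, for the whole second after the job is handed in: The blue pack lies flat (within 4 degrees) on the pocket's floor (its origin less than 13 mm above the bench), centred in the pocket within 12 mm along and across, its contact end at the pocket's contact end (within 12 mm), at rest, and the orange pack is within 30 mm of where it lay (x of pack_contacts in the frame of dock between -0.062 and -0.038 m and y of pack_contacts in the frame of dock between -0.012 and 0.012 m and x of blue_pack in the frame of dock between -0.012 and 0.012 m and y of blue_pack in the frame of dock between -0.012 and 0.012 m and z of blue_pack in the frame of dock below 0.013 m and angle between blue_pack's own z axis and vertical below 0.07 rad and linear speed of blue_pack below 0.02 m/s and distance of orange_pack from where it was at the start of the episode below 0.03 m); the robot touches nothing.
It fails at once if the orange pack is moved by more than 30 mm (distance of orange_pack from where it was at the start of the episode above 0.03 m).
It also fails if it takes over 43 s, if anything falls off the work surface, if the arm or the gripper's body presses on something with over 40 N, if the wrist force passes 120 N, or if a joint passes its speed limit or range.

### The arm

A 6-joint arm with a two-finger parallel gripper is mounted at the origin on a cart in front of the work surface, level with it; the furniture and walls round the work are solid. World frame = base frame: x ahead of the robot, y to its left, z up, the work surface at z = 0. Lengths are in m, angles in rad, forces in N, time in s.
With the tool pointing down it reaches from about 0.35 to 0.775 m from the base axis. Payload 5.5 kg.
Tool frame: the origin (TCP) lies at the very end of the fingers, on their centre line; the grasp point (between the pads) lies 19 mm behind it; z points along the fingers, y is the line along which they close (so a half turn about z gives the same grasp; the last joint's range is limited). The gripper opens to 85 mm and grips with 20 to 120 N. Pads are 22 mm wide; open, the fingers measure 114 mm over their backs; the gripper's body (76 mm by 85 mm) begins 54 mm behind the grasp point. The pads swing forward as they close: fully open they stand 13 mm farther back than shut.
Start: joints at [-1.354, 0.313, 0.046, 1.304, 0, 1.431], TCP at [0.201, -0.539, 0.231] pointing down, gripper open.
Joint ranges: [-2.76, 2.76], [-0.86, 1.69], [-1.03, 1.26], [-2.2, 2.34], [-1.47, 1.5], [-3.14, 3.14]. Speed limits (rad/s): [2.57, 2.57, 3.14, 3.14, 3.14, 3.14].

### API

Orientations are given as a unit quaternion [w, x, y, z].
In Python, from station import arm gives the robot as it stands.
- The arm moves only by the tool apply_moves, never from a script. Its argument "plan" is a list of rows, each an object of numbers: "dx", "dy", "dz": the shift along the tool's x, y, z in mm; "twist": the turn about the tool's z in rad; "grip": the opening in per cent of the stroke, from 0 (shut) to 100 (fully open). In form: [{"dx": .., "dy": .., "dz": .., "twist": .., "grip": ..}, ...]. A call has 1 to 12 rows; each row shifts and turns the commanded pose from where the row before left it, along the tool's axes as they then stand; what a row does not reach is not made up. A row lasts 1/12 s, in which the tool goes at most 41.7 mm and 7.16 degrees, less where a joint would pass 70% of its speed; a pose out of reach is approached as far as the arm can. A call with a gripper value outside its range is refused whole. The fingers move at their own pace and stop on an object; "grip_force" is the grip in N (left out, the last holds). Time passes only in rows, so rows that do not move let the fingers close. It gives the time, the measured TCP pose, the force, the opening and the grip force at its end, in the units of the state.
- arm.sense(): the state, without advancing time (a new reading comes with each control period).
- arm.get_image(name): name is "scene" or "top"; returns (picture, depth): 480x640x3 uint8, blue, green, red; 480x640 float32, m along the optical axis (not along the pixel's ray), 0 where there is no reading.
- arm.camera_params(name): a dict with "vfov" (degrees; the focal length in pixels is half the picture's height over the tangent of half this angle, whatever the lens; pixels are square), "cx", "cy" (the principal point, pixels), "camera_from_world" (4x4, takes a point from world to camera coordinates). Camera axes: x right, y up, looking along -z (the intrinsics and any distortion apply to the point x, -y, -z); pixel columns grow to the right and rows downward; lengths in m; the calibration is good to about 2 mm. A picture is of the moment at which its call begins. camera_params takes no time and is no camera call.
- arm.job_done(): hands the job in; it is judged then, once.
Trained networks look in the newest picture that a camera, given by its name, has taken for a name from the list of things; names that differ only in an ending like _2 or _b are one class to them, and where a whole thing is asked for, a point or a joint stands for the part that bears it (a point fixed in the world has none). Each returns a list of dicts, best first, with "score" (0 to 1); they miss things now and then, are a little off and sometimes report something else, mostly with a low value. They report only what shows in the picture. A call takes as long as a camera call.
- arm.trace(camera, query): "pixels" (480x640 bool, what is visible of it) and "rect" ([left, top, right, bottom] in pixels, round what is visible of it).
The state is a dict: "clock": time; "joint_pos": joint angles; "joint_velocities": joint speeds; "joint_torque": joint torques, N m; "position": TCP position; "tool_rot": TCP orientation; "wrist_force": force on the tool from outside, world axes, zero at the start; "ft_torque": the same for the moment, N m; "gripper_width": opening from 0.0 (shut) to 1.0 (fully open); "finger_force": force on a finger pad.
Only numpy, scipy, OpenCV 4.12 (cv2) and the standard library are available. Lean on these libraries where they do the work, as an engineer would, in place of code of your own. Each camera call takes 0.05 s, during which the arm holds its last target. There are 200 camera calls.

## Working session

There is one attempt and no reset: what is moved stays moved. The work goes in short steps, Python scripts to look and compute and a tool call to move; the robot and the scene stay as the last step left them, time stands still between calls to the robot, and variables do not carry over. Pictures are saved under pics/ and viewed, at most 10 in all, crops included, and the job is handed in when it is done.

Besides the shell and the picture viewer there is one more tool, called by a JSON object that holds its "fn" and its "kwargs", one argument or row to a line. apply_moves: Moves the arm, as the interface text tells. Its arguments: {"type":"object","properties":{"plan":{"type":"array","items":{"type":"object","properties":{"dx":{"type":"number"},"dy":{"type":"number"},"dz":{"type":"number"},"twist":{"type":"number"},"grip":{"type":"number"}}}},"grip_force":{"type":"number"}},"required":["plan"]}

```bash
mkdir -p pics; python3 - <<'E'
from station import arm
import cv2,numpy as np
s=arm.sense(); print(s['clock'],s['position'],s['tool_rot'],s['gripper_width'])
for n in('top','scene'):
    im,d=arm.get_image(n); cv2.imwrite(f'pics/{n}0.png',im); np.savez(f'{n}0.npz',im=im,d=d)
    print(n,arm.camera_params(n))
    for q in('blue_pack','dock','orange_pack'):
        print(q,[(r['score'],r['rect'],int(r['pixels'].sum())) for r in arm.trace(n,q)][:3])
print(arm.sense()['clock'])
E
```

```text
0.0 [ 0.2007076  -0.53829255  0.23041238] [-9.03616446e-04  9.84126763e-01  1.77464633e-01 -4.47574716e-05] 1.0025573970667694
top {'vfov': 52.519163776019134, 'cx': 314.7870884621267, 'cy': 242.54032166214824, 'camera_from_world': array([[ 0.02832342, -0.99949675,  0.01428406, -0.03952152],
       [ 0.99222841,  0.02984381,  0.12079792, -0.45855886],
       [-0.12116342,  0.01075164,  0.99257434, -0.92610969],
       [ 0.        ,  0.        ,  0.        ,  1.        ]])}
blue_pack [(0.8, [380.6, 221.1, 410.4, 273.9], 1234)]
dock [(0.92, [146.9, 161.0, 188.3, 249.5], 3503)]
orange_pack [(0.96, [456.2, 224.9, 493.2, 279.7], 1261)]
scene {'vfov': 51.82590222567798, 'cx': 318.55461784519196, 'cy': 235.93391358702397, 'camera_from_world': array([[-0.644454  , -0.76463971, -0.00227188,  0.29342891],
       [ 0.36572549, -0.31084749,  0.87727915, -0.20496699],
       [-0.67150868,  0.56453517,  0.47997514, -0.65185226],
       [ 0.        ,  0.        ,  0.        ,  1.        ]])}
blue_pack [(0.47, [358.4, 206.0, 370.2, 228.8], 148)]
dock [(0.94, [129.6, 256.8, 220.9, 323.4], 3350)]
orange_pack []
0.4
```

View pics/top0.png

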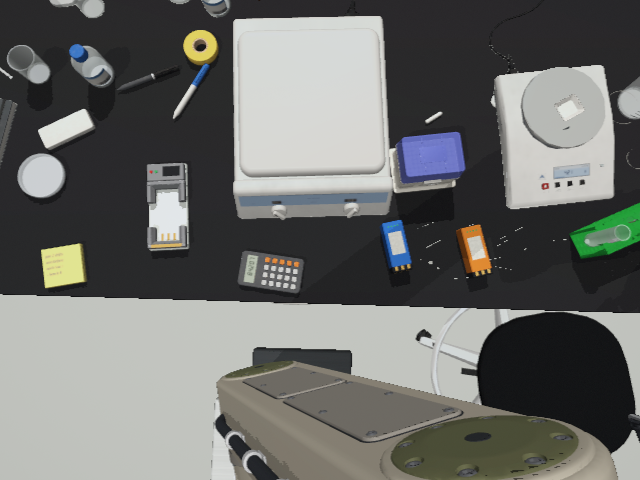

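View pics/scene0.png

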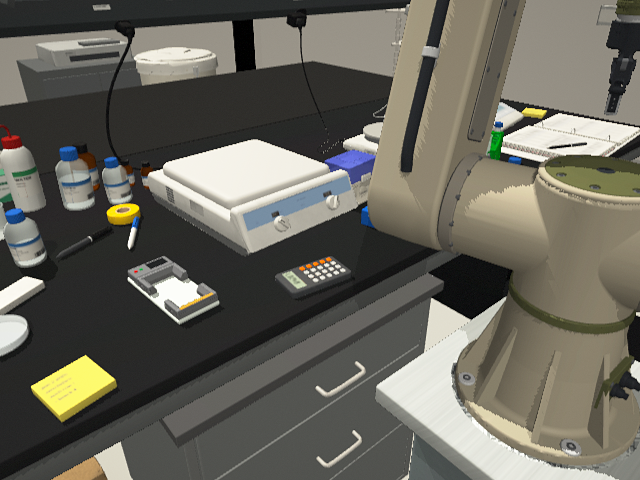

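The top view shows the blue pack at about (396,246) with its brass contacts toward the robot (400,268). The dock is at (168,206) with its brass end near (168,245) and its panel at the top, and the orange pack is at (474,250). The scene view shows the dock clear of obstacles, with the pack mostly hidden by the arm.

```bash
cat > h.py <<'E'
from station import arm
import cv2,numpy as np
def pts(n,d):
    p=arm.camera_params(n); f=240/np.tan(np.radians(p['vfov']/2))
    v,u=np.mgrid[:480,:640]; c=np.stack([(u-p['cx'])/f*d,-(v-p['cy'])/f*d,-d,np.ones_like(d)],-1)
    return (c@np.linalg.inv(p['camera_from_world']).T)[...,:3]
def rect(w,m):
    r=cv2.minAreaRect(w[m][:,:2].astype(np.float32)*1000); b=cv2.boxPoints(r)
    e=[b[1]-b[0],b[2]-b[1]]; l=max(e,key=np.linalg.norm); l=l if l[0]>0 else -l
    return np.round(r[0],1),np.round(r[1],1),round(float(np.degrees(np.arctan2(l[1],l[0]))),1)
E
python3 - <<'E'
from h import *
arm.get_image('top')
z=np.load('top0.npz');w=pts('top',z['d']);im=z['im']
for q in('blue_pack','orange_pack','dock'):
    m=arm.trace('top',q)[0]['pixels']&(z['d']>0)
    print(q,'z pct',np.round(np.percentile(w[m][:,2],[2,25,50,75,98])*1000,1))
    if q=='dock':
        for n,a in (('all',m),('rim',m&(w[...,2]>.019)),('floor',m&(w[...,2]<.013))): print(n,rect(w,a))
        bright=m&(im.min(2)>190); print('white',rect(w,bright))
    else: print(rect(w,m&(w[...,2]>.03)))
x=w[...,:];s=(w[...,0]>.2)&(w[...,0]<.75)&(w[...,2]>.05)&(np.abs(w[...,1])<.35)&(z['d']>0)
for y in np.arange(-.3,.35,.1):
    k=s&(np.abs(w[...,1]-y)<.05)
    if k.any(): print('tall y',round(y,2),'xmin',w[k][:,0].min().round(3),'z',np.percentile(w[k][:,2],98).round(3))
cv2.imwrite('pics/crop.png',np.hstack([cv2.resize(im[150:260,130:210],None,fx=5,fy=5,interpolation=2),cv2.resize(im[205:285,370:430],None,fx=5,fy=5,interpolation=2)[:400].copy() if 0 else cv2.resize(im[195:305,370:440],None,fx=5,fy=5,interpolation=2)]))
E
```

```text
blue_pack z pct [ 8.6 33.8 35.3 36.7 39. ]
(array([ 457.2, -185.9]), array([99.6, 41.1]), 13.0)
orange_pack z pct [ 0.4 32.7 35.  36.6 38.9]
(array([ 452.4, -340.9]), array([100.2,  41.7]), 14.8)
dock z pct [ 4.1  7.4 11.2 22.8 26.3]
all (array([529.2, 273.6]), array([180. ,  81.2]), 4.5)
rim (array([527.1, 272.4]), array([170.1,  75.2]), 4.6)
floor (array([529.2, 273.6]), array([180. ,  81.2]), 4.5)
white (array([507.4, 271.2]), array([98.3, 75.6]), 3.3)
tall y -0.3 xmin 0.577 z 0.1
tall y -0.2 xmin 0.272 z 0.748
tall y -0.1 xmin 0.261 z 0.771
tall y 0.0 xmin 0.2 z 0.707
tall y 0.1 xmin 0.2 z 0.411
```

View pics/crop.png

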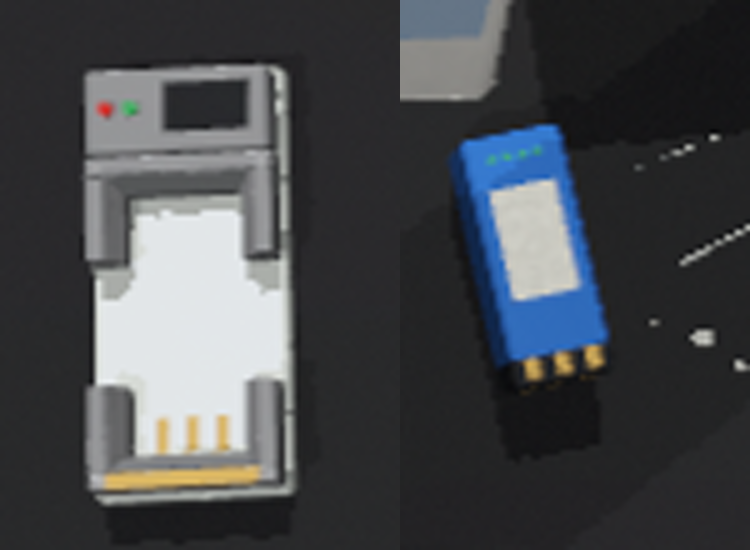

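The crop confirms that both contact ends face the robot: dock yaw about 4.5°, pack yaw about 13°. Next I move above the pack.

{"fn": "apply_moves", "kwargs": {
  "plan": [
    {"twist": 0.065,"grip": 100},
    {"twist": 0.065},
    {"dx": 27,"dy": -23.8,"dz": 8},
    {"dx": 27,"dy": -23.8,"dz": 8},
    {"dx": 27,"dy": -23.8,"dz": 8},
    {"dx": 27,"dy": -23.8,"dz": 8},
    {"dx": 27,"dy": -23.8,"dz": 8},
    {"dx": 27,"dy": -23.8,"dz": 8},
    {"dx": 27,"dy": -23.8,"dz": 8},
    {"dx": 27,"dy": -23.8,"dz": 8},
    {"dx": 27,"dy": -23.8,"dz": 8},
    {"dx": 27,"dy": -23.8,"dz": 8}
  ],
  "grip_force": 40
}}

```text
$.plan[0]: bad value
```

```bash
cat >> h.py <<'E'
def delta(x,y,z,yaw):
    s=arm.sense();p=s['position']*1000;q=s['tool_rot']
    t=2*np.arctan2(q[2],q[1]); t=(t+np.pi)%(2*np.pi)-np.pi
    a=np.radians(yaw);D=np.array([x,y,z])-p
    print('t',round(s['clock'],2),'pos',p.round(1),'yaw',np.degrees(t).round(2),'twist',round(t-a,3),'F',np.round(s['wrist_force'],1),'w',round(s['gripper_width'],3))
    print('after twist: dx %.1f dy %.1f dz %.1f'%(D[0]*np.cos(a)+D[1]*np.sin(a),D[0]*np.sin(a)-D[1]*np.cos(a),-D[2]))
E
python3 -c "
from h import *
delta(452.3,-187,8,13)"
```

```text
t 0.6 pos [ 200.8 -538.8  231.3] yaw 20.44 twist 0.13 F [ 0.6 -0.1  0.4] w 0.997
after twist: dx 324.2 dy -286.2 dz 223.3
```

{"fn": "apply_moves", "kwargs": {
  "plan": [
    {"dx": 0,"dy": 0,"dz": 0,"twist": 0.065,"grip": 100},
    {"dx": 0,"dy": 0,"dz": 0,"twist": 0.065,"grip": 100},
    {"dx": 27,"dy": -23.8,"dz": 8,"twist": 0,"grip": 100},
    {"dx": 27,"dy": -23.8,"dz": 8,"twist": 0,"grip": 100},
    {"dx": 27,"dy": -23.8,"dz": 8,"twist": 0,"grip": 100},
    {"dx": 27,"dy": -23.8,"dz": 8,"twist": 0,"grip": 100},
    {"dx": 27,"dy": -23.8,"dz": 8,"twist": 0,"grip": 100},
    {"dx": 27,"dy": -23.8,"dz": 8,"twist": 0,"grip": 100},
    {"dx": 27,"dy": -23.8,"dz": 8,"twist": 0,"grip": 100},
    {"dx": 27,"dy": -23.8,"dz": 8,"twist": 0,"grip": 100},
    {"dx": 27,"dy": -23.8,"dz": 8,"twist": 0,"grip": 100},
    {"dx": 27,"dy": -23.8,"dz": 8,"twist": 0,"grip": 100}
  ],
  "grip_force": 40
}}

```text
clock: 1.6
position: [0.4112, -0.2448, 0.1512]
tool_rot: [0.0, 0.994, 0.113, 0.0]
wrist_force: [1.1, -0.5, 0.8]
gripper_width: 0.992
finger_force: 0.0
```

```bash
python3 -c "
from h import *
delta(452.3,-187,8,13)"
```

```text
t 1.6 pos [ 411.2 -244.8  151.2] yaw 12.98 twist -0.0 F [ 1.1 -0.5  0.8] w 0.992
after twist: dx 53.0 dy -47.0 dz 143.2
```

{"fn": "apply_moves", "kwargs": {
  "plan": [
    {"dx": 26,"dy": -23,"dz": 15,"twist": 0,"grip": 100},
    {"dx": 27,"dy": -24,"dz": 15,"twist": 0,"grip": 100},
    {"dx": 0,"dy": 0,"dz": 30,"twist": 0,"grip": 100},
    {"dx": 0,"dy": 0,"dz": 30,"twist": 0,"grip": 100},
    {"dx": 0,"dy": 0,"dz": 25,"twist": 0,"grip": 100},
    {"dx": 0,"dy": 0,"dz": 18,"twist": 0,"grip": 100},
    {"dx": 0,"dy": 0,"dz": 10,"twist": 0,"grip": 100},
    {"dx": 0,"dy": 0,"dz": 0,"twist": 0,"grip": 100}
  ]
}}

```text
clock: 2.27
position: [0.45, -0.1876, 0.0064]
tool_rot: [-0.001, 0.994, 0.113, -0.002]
wrist_force: [-0.1, 0.1, 0.4]
gripper_width: 1.001
finger_force: 0.0
```

```bash
python3 -c "
from h import *
delta(452.3,-187,8,13)
arm.get_image('top')
im,d=arm.get_image('scene');cv2.imwrite('pics/s1.png',im)"
```

```text
t 2.27 pos [ 450.  -187.6    6.4] yaw 13.0 twist -0.0 F [-0.1  0.1  0.4] w 1.001
after twist: dx 2.3 dy -0.1 dz -1.6
```

{"fn": "apply_moves", "kwargs": {
  "plan": [
    {"dx": 0,"dy": 0,"dz": 0,"twist": 0,"grip": 30},
    {"dx": 0,"dy": 0,"dz": 0,"twist": 0,"grip": 30},
    {"dx": 0,"dy": 0,"dz": 0,"twist": 0,"grip": 30},
    {"dx": 0,"dy": 0,"dz": 0,"twist": 0,"grip": 30},
    {"dx": 0,"dy": 0,"dz": 0,"twist": 0,"grip": 30},
    {"dx": 0,"dy": 0,"dz": 0,"twist": 0,"grip": 30},
    {"dx": 0,"dy": 0,"dz": 0,"twist": 0,"grip": 30},
    {"dx": 0,"dy": 0,"dz": 0,"twist": 0,"grip": 30}
  ],
  "grip_force": 30
}}

```text
clock: 3.03
position: [0.4521, -0.1889, 0.0093]
tool_rot: [0.001, 0.994, 0.113, 0.001]
wrist_force: [-0.8, 1.3, 6.6]
gripper_width: 0.463
finger_force: 31.8
```

{"fn": "apply_moves", "kwargs": {
  "plan": [
    {"dx": 0,"dy": 0,"dz": -20,"twist": 0,"grip": 30},
    {"dx": 0,"dy": 0,"dz": -35,"twist": 0,"grip": 30},
    {"dx": 0,"dy": 0,"dz": -35,"twist": 0,"grip": 30},
    {"dx": 0,"dy": 0,"dz": -35,"twist": 0.074,"grip": 30},
    {"dx": 0,"dy": 0,"dz": -35,"twist": 0.074,"grip": 30},
    {"dx": 5,"dy": -25,"dz": 0,"twist": 0,"grip": 30},
    {"dx": 8,"dy": -36,"dz": 0,"twist": 0,"grip": 30},
    {"dx": 8,"dy": -36,"dz": 0,"twist": 0,"grip": 30},
    {"dx": 8,"dy": -36,"dz": 0,"twist": 0,"grip": 30},
    {"dx": 8,"dy": -36,"dz": 0,"twist": 0,"grip": 30},
    {"dx": 8,"dy": -36,"dz": 0,"twist": 0,"grip": 30},
    {"dx": 8,"dy": -36,"dz": 0,"twist": 0,"grip": 30}
  ]
}}

```text
clock: 4.03
position: [0.4847, 0.0576, 0.1679]
tool_rot: [0.0, 0.999, 0.039, -0.0]
wrist_force: [1.1, -0.0, -1.7]
gripper_width: 0.462
finger_force: 31.5
```

```bash
python3 -c "
from h import *
delta(520.8,272.9,100,4.5)"
```

```text
t 4.03 pos [484.7  57.6 167.9] yaw 4.5 twist 0.0 F [ 1.1 -0.  -1.7] w 0.462
after twist: dx 52.9 dy -211.8 dz 67.9
```

{"fn": "apply_moves", "kwargs": {
  "plan": [
    {"dx": 9,"dy": -35,"dz": 0,"twist": 0,"grip": 30},
    {"dx": 9,"dy": -35,"dz": 0,"twist": 0,"grip": 30},
    {"dx": 9,"dy": -35,"dz": 0,"twist": 0,"grip": 30},
    {"dx": 9,"dy": -35,"dz": 0,"twist": 0,"grip": 30},
    {"dx": 9,"dy": -35,"dz": 20,"twist": 0,"grip": 30},
    {"dx": 8,"dy": -34,"dz": 25,"twist": 0,"grip": 30},
    {"dx": 0,"dy": 0,"dz": 20,"twist": 0,"grip": 30},
    {"dx": 0,"dy": 0,"dz": 0,"twist": 0,"grip": 30},
    {"dx": 0,"dy": 0,"dz": 0,"twist": 0,"grip": 30}
  ]
}}

```text
clock: 4.78
position: [0.5234, 0.1985, 0.1058]
tool_rot: [-0.028, 0.995, 0.094, -0.005]
wrist_force: [0.3, 0.2, -1.9]
gripper_width: 0.464
finger_force: 31.5
```

```bash
python3 - <<'E'
from h import *
delta(520.8,272.9,60,4.5)
for n in('top','scene'):
    im,d=arm.get_image(n);w=pts(n,d);o=np.array([511.3,272.2]);a=np.radians(4.5)
    for q in ('blue_pack','dock'):
      for r in arm.trace(n,q)[:1]:
        m=r['pixels']&(d>0);P=w[m]*1000;e=P[:,:2]-o
        X=e[:,0]*np.cos(a)+e[:,1]*np.sin(a);Y=-e[:,0]*np.sin(a)+e[:,1]*np.cos(a)
        print(n,q,r['score'],r['rect'],[np.percentile(v,[1,50,99]).round(1) for v in (X,Y,P[:,2])])
    r=arm.trace(n,'dock')[0]['rect'];u,v=int(r[0])-40,int(r[1])-60
    c=im[max(v,0):v+170,max(u,0):u+200];cv2.imwrite(f'pics/{n}2.png',cv2.resize(c,None,fx=3,fy=3))
A=cv2.imread('pics/top2.png');B=cv2.imread('pics/scene2.png');h=min(len(A),len(B));cv2.imwrite('pics/both2.png',cv2.resize(np.hstack([A[:h],B[:h]]),(800,int(800*h/(A.shape[1]+B.shape[1])))))
E
```

```text
t 4.78 pos [523.4 198.5 105.8] yaw 10.81 twist 0.11 F [ 0.3  0.2 -1.9] w 0.464
after twist: dx 3.3 dy -74.4 dz 45.8
top blue_pack 0.63 [179.1, 198.9, 204.9, 226.0] [array([-38.6, -20. ,  11.2]), array([-99.6, -81.2, -59.8]), array([  2.1, 131.7, 135.4])]
top dock 0.89 [157.3, 199.0, 190.3, 249.8] [array([-131.1,  -31.1,   22.7]), array([-160.6,   -8.4,   20.1]), array([ -0.8,   8.2, 600.8])]
scene blue_pack 0.77 [172.5, 199.9, 227.9, 238.9] [array([-37.7, -19.8,  58.8]), array([-97.2, -68.1, -50.8]), array([102.7, 126.7, 137.7])]
scene dock 0.81 [129.2, 259.4, 217.8, 324.2] [array([-72.9,   9.6,  96.2]), array([-38.3,   1.9,  36.7]), array([ 0.2, 12.9, 26.1])]
```

View pics/both2.png

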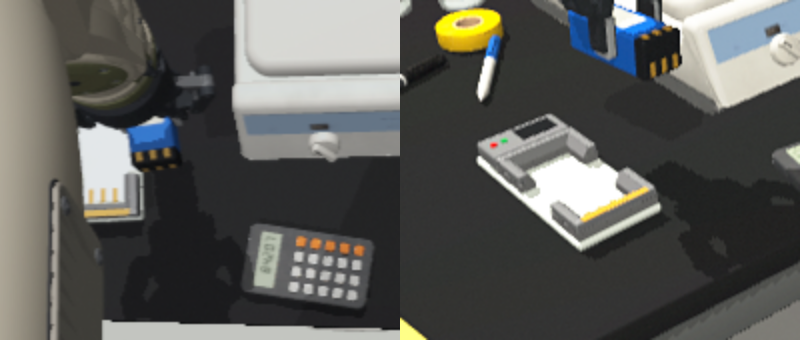

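The pack is held level left of the hotplate, but the arm has stopped about 75 mm short with its tool slightly turned. I'll check for a joint limit.

```bash
python3 - <<'E'
from h import *
from scipy.spatial.transform import Rotation as R
s=arm.sense();print(np.round(s['joint_pos'],3),np.round(s['joint_velocities'],3),s['clock']);q=s['tool_rot']
print(R.from_quat(q[[1,2,3,0]]).as_matrix().round(3))
E
```

```text
[ 0.187  0.349 -0.215  1.006  0.058  3.141] [ 0.004  0.004 -0.005 -0.002  0.002 -0.003] 5.1833
[[ 0.982  0.187 -0.01 ]
 [ 0.187 -0.981  0.057]
 [ 0.001 -0.058 -0.998]]
```

Joint 6 is at its limit (3.14), so this grasp can't reach the dock yaw. I'll go back to the free original spot and regrasp half a turn round.

{"fn": "apply_moves", "kwargs": {
  "plan": [
    {"dx": 0,"dy": 10,"dz": -30,"twist": 0,"grip": 30},
    {"dx": 0,"dy": 25,"dz": -30,"twist": 0,"grip": 30},
    {"dx": 0,"dy": 35,"dz": 0,"twist": 0,"grip": 30},
    {"dx": 0,"dy": 35,"dz": 0,"twist": 0,"grip": 30},
    {"dx": 0,"dy": 35,"dz": 0,"twist": 0,"grip": 30},
    {"dx": 0,"dy": 35,"dz": 0,"twist": 0,"grip": 30},
    {"dx": 0,"dy": 35,"dz": 0,"twist": 0,"grip": 30},
    {"dx": 0,"dy": 35,"dz": 0,"twist": 0,"grip": 30},
    {"dx": 0,"dy": 35,"dz": 0,"twist": 0,"grip": 30},
    {"dx": 0,"dy": 35,"dz": 0,"twist": 0,"grip": 30},
    {"dx": 0,"dy": 20,"dz": 0,"twist": 0,"grip": 30},
    {"dx": 0,"dy": 0,"dz": 0,"twist": 0,"grip": 30}
  ]
}}

```text
clock: 6.18
position: [0.5896, -0.1381, 0.1477]
tool_rot: [-0.028, 0.995, 0.091, -0.002]
wrist_force: [0.4, -0.0, -3.0]
gripper_width: 0.459
finger_force: 31.8
```

```bash
python3 -c "
from h import *
delta(452.3,-188,10,13)
from scipy.spatial.transform import Rotation as R
s=arm.sense();q=s['tool_rot'];print(np.round(s['joint_pos'],3));print(R.from_quat(q[[1,2,3,0]]).as_matrix().round(3))"
```

```text
t 6.18 pos [ 589.6 -138.1  147.7] yaw 10.5 twist -0.044 F [ 0.4 -0.  -3. ] w 0.459
after twist: dx -145.0 dy 17.8 dz 137.7
[-0.386  0.427  0.005  1.178  0.047  2.572]
[[ 0.983  0.182 -0.01 ]
 [ 0.182 -0.982  0.055]
 [ 0.    -0.055 -0.998]]
```

The 3° lean persists because the commanded pose is rebased on the pose actually reached. I'll put the pack down at its old spot and compute moves with the full rotation matrix.

```bash
cat >> h.py <<'E'
from scipy.spatial.transform import Rotation as Ro
def go(x,y,z,twist=0.):
    "tool-frame shift to world point (mm), after a twist"
    s=arm.sense();q=s['tool_rot'];M=(Ro.from_quat(q[[1,2,3,0]])*Ro.from_euler('z',twist)).as_matrix();p=s['position']*1000
    D=np.array([x,y,z])-p
    print('t',round(s['clock'],2),'pos',p.round(1),'xax',M[:,0].round(3),'zax',M[:,2].round(3),'F',np.round(s['wrist_force'],1),'w',round(s['gripper_width'],3),'j',np.round(s['joint_pos'],2))
    print('dx dy dz',(M.T@D).round(1))
E
python3 - <<'E'
from h import *
go(452,-188,60,-.044); go(452,-188,11.5,-.044)
z=np.load('top0.npz');w=pts('top',z['d']);s=np.load('scene0.npz');v=pts('scene',s['d'])
for W,d in((w,z['d']),(v,s['d'])):
    k=(d>0)&(W[...,0]>.6)&(W[...,0]<1.2)&(np.abs(W[...,1]+.05)<.2)&(W[...,2]<.9)
    for a in np.arange(.6,1.2,.1):
        kk=k&(np.abs(W[...,0]-a-.05)<.05)
        if kk.any(): print(round(a,1),np.percentile(W[kk][:,2],[50,99.5]).round(3))
E
```

```text
t 6.18 pos [ 589.6 -138.1  147.7] xax [0.974 0.225 0.003] zax [-0.01   0.055 -0.998] F [ 0.4 -0.  -3. ] w 0.459 j [-0.39  0.43  0.01  1.18  0.05  2.57]
dx dy dz [-145.5   22.4   86.2]
t 6.18 pos [ 589.6 -138.1  147.7] xax [0.974 0.225 0.003] zax [-0.01   0.055 -0.998] F [ 0.4 -0.  -3. ] w 0.459 j [-0.39  0.43  0.01  1.18  0.05  2.57]
dx dy dz [-145.7   25.1  134.6]
0.6 [0.112 0.116]
0.7 [0.112 0.116]
0.8 [0.086 0.116]
0.9 [0.001 0.081]
0.6 [0.111 0.114]
0.7 [0.112 0.114]
0.8 [0.105 0.114]
0.9 [0.011 0.07 ]
1.0 [0.042 0.358]
1.1 [0.381 0.423]
```

{"fn": "apply_moves", "kwargs": {
  "plan": [
    {"dx": -15,"dy": 5,"dz": 0,"twist": -0.044,"grip": 30},
    {"dx": -33,"dy": 5,"dz": 0,"twist": 0,"grip": 30},
    {"dx": -33,"dy": 5,"dz": 0,"twist": 0,"grip": 30},
    {"dx": -33,"dy": 5,"dz": 0,"twist": 0,"grip": 30},
    {"dx": -31.5,"dy": 5,"dz": 20,"twist": 0,"grip": 30},
    {"dx": 0,"dy": 0,"dz": 30,"twist": 0,"grip": 30},
    {"dx": 0,"dy": 0,"dz": 30,"twist": 0,"grip": 30},
    {"dx": 0,"dy": 0,"dz": 20,"twist": 0,"grip": 30},
    {"dx": 0,"dy": 0,"dz": 17,"twist": 0,"grip": 30},
    {"dx": 0,"dy": 0,"dz": 12,"twist": 0,"grip": 30},
    {"dx": 0,"dy": 0,"dz": 5,"twist": 0,"grip": 30},
    {"dx": 0,"dy": 0,"dz": 0,"twist": 0,"grip": 30}
  ]
}}

```text
clock: 7.18
position: [0.4502, -0.1819, 0.0118]
tool_rot: [-0.029, 0.993, 0.116, -0.003]
wrist_force: [-0.6, 0.4, -2.8]
gripper_width: 0.464
finger_force: 31.7
```

```bash
python3 -c "
from h import *
go(452,-188,11.5)"
```

```text
t 7.18 pos [ 450.2 -181.9   11.8] xax [0.973 0.231 0.001] zax [-0.013  0.058 -0.998] F [-0.6  0.4 -2.8] w 0.464 j [-0.58  0.36 -0.48  0.77  0.04  2.33]
dx dy dz [ 0.3  6.3 -0.1]
```

{"fn": "apply_moves", "kwargs": {
  "plan": [
    {"dx": 0,"dy": 0,"dz": 0,"twist": 0,"grip": 100},
    {"dx": 0,"dy": 0,"dz": 0,"twist": 0,"grip": 100},
    {"dx": 0,"dy": 0,"dz": 0,"twist": 0,"grip": 100},
    {"dx": 0,"dy": 0,"dz": 0,"twist": 0,"grip": 100},
    {"dx": 0,"dy": 0,"dz": -25,"twist": 0,"grip": 100},
    {"dx": 0,"dy": 0,"dz": -30,"twist": 0,"grip": 100},
    {"dx": 0,"dy": 0,"dz": -20,"twist": -0.12,"grip": 100},
    {"dx": 0,"dy": 0,"dz": 0,"twist": -0.12,"grip": 100},
    {"dx": 0,"dy": 0,"dz": 0,"twist": -0.12,"grip": 100},
    {"dx": 0,"dy": 0,"dz": 0,"twist": -0.12,"grip": 100},
    {"dx": 0,"dy": 0,"dz": 0,"twist": -0.12,"grip": 100},
    {"dx": 0,"dy": 0,"dz": 0,"twist": -0.12,"grip": 100}
  ]
}}

```text
clock: 8.18
position: [0.4522, -0.1872, 0.0881]
tool_rot: [-0.027, 0.887, 0.461, 0.008]
wrist_force: [0.1, -0.3, 0.1]
gripper_width: 1.003
finger_force: 0.0
```

{"fn": "apply_moves", "kwargs": {
  "plan": [
    {"dx": 0,"dy": 0,"dz": 0,"twist": -0.12,"grip": 100},
    {"dx": 0,"dy": 0,"dz": 0,"twist": -0.12,"grip": 100},
    {"dx": 0,"dy": 0,"dz": 0,"twist": -0.12,"grip": 100},
    {"dx": 0,"dy": 0,"dz": 0,"twist": -0.12,"grip": 100},
    {"dx": 0,"dy": 0,"dz": 0,"twist": -0.12,"grip": 100},
    {"dx": 0,"dy": 0,"dz": 0,"twist": -0.12,"grip": 100},
    {"dx": 0,"dy": 0,"dz": 0,"twist": -0.12,"grip": 100},
    {"dx": 0,"dy": 0,"dz": 0,"twist": -0.12,"grip": 100},
    {"dx": 0,"dy": 0,"dz": 0,"twist": -0.12,"grip": 100},
    {"dx": 0,"dy": 0,"dz": 0,"twist": -0.12,"grip": 100},
    {"dx": 0,"dy": 0,"dz": 0,"twist": -0.12,"grip": 100},
    {"dx": 0,"dy": 0,"dz": 0,"twist": -0.12,"grip": 100}
  ]
}}

```text
clock: 9.18
position: [0.4522, -0.1872, 0.088]
tool_rot: [-0.015, 0.363, 0.931, 0.024]
wrist_force: [-0.3, 0.2, -0.1]
gripper_width: 1.0
finger_force: 0.0
```

{"fn": "apply_moves", "kwargs": {
  "plan": [
    {"dx": 0,"dy": 0,"dz": 0,"twist": -0.12,"grip": 100},
    {"dx": 0,"dy": 0,"dz": 0,"twist": -0.12,"grip": 100},
    {"dx": 0,"dy": 0,"dz": 0,"twist": -0.12,"grip": 100},
    {"dx": 0,"dy": 0,"dz": 0,"twist": -0.12,"grip": 100},
    {"dx": 0,"dy": 0,"dz": 0,"twist": -0.12,"grip": 100},
    {"dx": 0,"dy": 0,"dz": 0,"twist": -0.12,"grip": 100},
    {"dx": 0,"dy": 0,"dz": 0,"twist": -0.12,"grip": 100},
    {"dx": 0,"dy": 0,"dz": 0,"twist": -0.12,"grip": 100}
  ]
}}

```text
clock: 9.85
position: [0.4522, -0.1872, 0.088]
tool_rot: [-0.002, -0.108, 0.994, 0.028]
wrist_force: [0.2, 0.2, 0.1]
gripper_width: 0.999
finger_force: 0.0
```

```bash
python3 - <<'E'
from h import *
im,d=arm.get_image('top');w=pts('top',d)
for r in arm.trace('top','blue_pack')[:1]:
    m=r['pixels']&(d>0)&(w[...,2]>.03)&(w[...,2]<.042);print(r['score'],r['rect'],m.sum(),rect(w,m))
go(452.5,-181.5,40);go(452.5,-181.5,8)
E
```

```text
0.85 [376.5, 222.9, 404.7, 275.0] 469 (array([ 456.7, -179.6]), array([100. ,  39.1]), 13.8)
t 9.95 pos [ 452.1 -187.2   87.9] xax [-0.978 -0.21  -0.001] zax [-0.011  0.056 -0.998] F [-0.2 -0.4 -0.3] w 1.003 j [-0.58  0.27 -0.38  0.96  0.04 -0.79]
dx dy dz [-1.5  2.7 48.2]
t 9.95 pos [ 452.1 -187.2   87.9] xax [-0.978 -0.21  -0.001] zax [-0.011  0.056 -0.998] F [-0.2 -0.4 -0.3] w 1.003 j [-0.58  0.27 -0.38  0.96  0.04 -0.79]
dx dy dz [-1.4  0.9 80.1]
```

{"fn": "apply_moves", "kwargs": {
  "plan": [
    {"dx": -2.5,"dy": 0,"dz": 10,"twist": -0.03,"grip": 100},
    {"dx": 0,"dy": 0,"dz": 25,"twist": 0,"grip": 100},
    {"dx": 0,"dy": 0,"dz": 25,"twist": 0,"grip": 100},
    {"dx": 0,"dy": 0,"dz": 14,"twist": 0,"grip": 100},
    {"dx": 0,"dy": 0,"dz": 5,"twist": 0,"grip": 30},
    {"dx": 0,"dy": 0,"dz": 0,"twist": 0,"grip": 30},
    {"dx": 0,"dy": 0,"dz": 0,"twist": 0,"grip": 30},
    {"dx": 0,"dy": 0,"dz": 0,"twist": 0,"grip": 30},
    {"dx": 0,"dy": 0,"dz": 0,"twist": 0,"grip": 30},
    {"dx": 0,"dy": 0,"dz": 0,"twist": 0,"grip": 30},
    {"dx": 0,"dy": 0,"dz": 0,"twist": 0,"grip": 30},
    {"dx": 0,"dy": 0,"dz": 0,"twist": 0,"grip": 30}
  ],
  "grip_force": 30
}}

```text
clock: 10.95
position: [0.4542, -0.1824, 0.0099]
tool_rot: [-0.001, -0.12, 0.992, 0.028]
wrist_force: [-1.9, 1.6, 5.7]
gripper_width: 0.465
finger_force: 31.7
```

```bash
python3 -c "
from h import *
go(520,-85,210)"
```

```text
t 10.95 pos [ 454.2 -182.4    9.9] xax [-0.971 -0.238 -0.004] zax [-0.009  0.055 -0.998] F [-1.9  1.6  5.7] w 0.465 j [-0.57  0.36 -0.48  0.77  0.04 -0.81]
dx dy dz [ -87.9   90.1 -195. ]
```

{"fn": "apply_moves", "kwargs": {
  "plan": [
    {"dx": 0,"dy": 0,"dz": -20,"twist": 0,"grip": 30},
    {"dx": 0,"dy": 0,"dz": -35,"twist": 0,"grip": 30},
    {"dx": 0,"dy": 0,"dz": -35,"twist": 0,"grip": 30},
    {"dx": 0,"dy": 0,"dz": -35,"twist": 0.08,"grip": 30},
    {"dx": 0,"dy": 0,"dz": -35,"twist": 0.08,"grip": 30},
    {"dx": 0,"dy": 0,"dz": -35,"twist": 0,"grip": 30},
    {"dx": -20,"dy": 34,"dz": 0,"twist": 0,"grip": 30},
    {"dx": -20,"dy": 34,"dz": 0,"twist": 0,"grip": 30},
    {"dx": -20,"dy": 34,"dz": 0,"twist": 0,"grip": 30},
    {"dx": -20,"dy": 34,"dz": 0,"twist": 0,"grip": 30},
    {"dx": -20,"dy": 34,"dz": 0,"twist": 0,"grip": 30},
    {"dx": -20,"dy": 34,"dz": 0,"twist": 0,"grip": 30}
  ]
}}

```text
clock: 11.95
position: [0.5592, 0.0214, 0.2144]
tool_rot: [-0.004, -0.04, 0.999, 0.028]
wrist_force: [0.5, -0.4, -2.4]
gripper_width: 0.468
finger_force: 31.8
```

```bash
python3 -c "
from h import *
go(780,20,210)"
```

```text
t 11.95 pos [559.2  21.4 214.4] xax [-0.997 -0.08   0.006] zax [-0.011  0.056 -0.998] F [ 0.5 -0.4 -2.4] w 0.468 j [-0.13  0.3  -0.02  1.27  0.05 -0.22]
dx dy dz [-220.   -19.3    1.9]
```

{"fn": "apply_moves", "kwargs": {
  "plan": [
    {"dx": -36,"dy": -3,"dz": 0,"twist": 0,"grip": 30},
    {"dx": -36,"dy": -3,"dz": 0,"twist": 0,"grip": 30},
    {"dx": -36,"dy": -3,"dz": 0,"twist": 0,"grip": 30},
    {"dx": -36,"dy": -3,"dz": 0,"twist": 0,"grip": 30},
    {"dx": -36,"dy": -3,"dz": 0,"twist": 0,"grip": 30},
    {"dx": -30,"dy": -3,"dz": 0,"twist": 0,"grip": 30},
    {"dx": -25,"dy": -2,"dz": 0,"twist": 0,"grip": 30}
  ]
}}

```text
clock: 12.53
position: [0.7962, 0.0187, 0.2102]
tool_rot: [-0.004, -0.04, 0.999, 0.028]
wrist_force: [2.0, -0.4, -1.2]
gripper_width: 0.466
finger_force: 31.8
```

```bash
python3 -c "
from h import *
go(520.8,272.9,60)"
```

```text
t 12.53 pos [796.2  18.7 210.2] xax [-0.997 -0.081  0.007] zax [-0.011  0.056 -0.998] F [ 2.  -0.4 -1.2] w 0.466 j [-0.1   0.86  0.91  1.64  0.05 -0.18]
dx dy dz [253.  266.4 167.4]
```

{"fn": "apply_moves", "kwargs": {
  "plan": [
    {"dx": -20,"dy": -1.5,"dz": 0,"twist": 0,"grip": 30},
    {"dx": -20,"dy": -1.5,"dz": 0,"twist": 0,"grip": 30},
    {"dx": -20,"dy": -1.5,"dz": 0,"twist": 0,"grip": 30}
  ]
}}

```text
clock: 12.78
position: [0.8323, 0.0199, 0.1878]
tool_rot: [-0.011, -0.04, 0.999, 0.03]
wrist_force: [11.3, -0.2, -7.1]
gripper_width: 0.461
finger_force: 32.5
```

```bash
python3 -c "
from h import *
go(520.8,272.9,60)"
```

```text
t 12.78 pos [832.3  19.9 187.8] xax [-0.997 -0.08   0.019] zax [-0.024  0.059 -0.998] F [11.3 -0.2 -7.1] w 0.461 j [-0.09  1.05  1.25  1.8   0.06 -0.17]
dx dy dz [287.9 268.4 149.9]
```

{"fn": "apply_moves", "kwargs": {
  "plan": [
    {"dx": -22,"dy": -1.5,"dz": -22,"twist": 0,"grip": 30},
    {"dx": -22,"dy": -1.5,"dz": -22,"twist": 0,"grip": 30},
    {"dx": -22,"dy": -1.5,"dz": -22,"twist": 0,"grip": 30}
  ]
}}

```text
clock: 13.03
position: [0.8495, 0.0167, 0.2447]
tool_rot: [0.04, -0.039, 0.998, 0.026]
wrist_force: [0.3, 0.4, -1.1]
gripper_width: 0.46
finger_force: 32.6
```

```bash
python3 -c "
from h import *
go(520.8,272.9,60)"
```

```text
t 13.03 pos [849.5  16.7 244.7] xax [-0.994 -0.076 -0.083] zax [ 0.079  0.055 -0.995] F [ 0.3  0.4 -1.1] w 0.46 j [-0.1   0.99  1.26  1.77  0.06 -0.17]
dx dy dz [322.4 272.5 172.1]
```

{"fn": "apply_moves", "kwargs": {
  "plan": [
    {"dx": -25,"dy": -3,"dz": -15,"twist": 0,"grip": 30},
    {"dx": -25,"dy": -3,"dz": -15,"twist": 0,"grip": 30},
    {"dx": -25,"dy": -3,"dz": -15,"twist": 0,"grip": 30},
    {"dx": -25,"dy": -3,"dz": -15,"twist": 0,"grip": 30}
  ]
}}

```text
clock: 13.37
position: [0.8741, 0.0099, 0.2741]
tool_rot: [0.085, -0.038, 0.995, 0.023]
wrist_force: [-0.7, -0.2, -4.1]
gripper_width: 0.465
finger_force: 32.6
```

```bash
python3 -c "
from h import *
go(520.8,272.9,60)"
```

```text
t 13.37 pos [874.1   9.9 274.1] xax [-0.983 -0.071 -0.17 ] zax [ 0.167  0.052 -0.985] F [-0.7 -0.2 -4.1] w 0.465 j [-0.1   0.96  1.26  1.72  0.07 -0.17]
dx dy dz [364.9 281.6 165.6]
```

{"fn": "apply_moves", "kwargs": {
  "plan": [
    {"dx": -32,"dy": -5,"dz": -15,"twist": 0,"grip": 30},
    {"dx": -32,"dy": -5,"dz": -15,"twist": 0,"grip": 30},
    {"dx": -32,"dy": -5,"dz": -15,"twist": 0,"grip": 30},
    {"dx": -32,"dy": -5,"dz": -15,"twist": 0,"grip": 30},
    {"dx": -32,"dy": -5,"dz": -15,"twist": 0,"grip": 30}
  ]
}}

```text
clock: 13.78
position: [0.9141, -0.0048, 0.315]
tool_rot: [0.151, -0.036, 0.988, 0.018]
wrist_force: [0.5, -0.1, -3.0]
gripper_width: 0.46
finger_force: 32.6
```

```bash
python3 -c "
from h import *
go(520.8,272.9,60)"
```

```text
t 13.78 pos [914.1  -4.8 315. ] xax [-0.952 -0.065 -0.299] zax [ 0.297  0.046 -0.954] F [ 0.5 -0.1 -3. ] w 0.46 j [-0.12  0.92  1.26  1.62  0.08 -0.18]
dx dy dz [432.8 300.2 139.3]
```

```bash
python3 -c "
from h import *
go(570,100,250)"
```

```text
t 13.78 pos [914.1  -4.8 315. ] xax [-0.952 -0.065 -0.299] zax [ 0.297  0.046 -0.954] F [ 0.5 -0.1 -3. ] w 0.46 j [-0.12  0.92  1.26  1.62  0.08 -0.18]
dx dy dz [340.3 128.9 -35.3]
```

{"fn": "apply_moves", "kwargs": {
  "plan": [
    {"dx": 20,"dy": 8,"dz": -2,"twist": 0,"grip": 30},
    {"dx": 32,"dy": 12,"dz": -3.3,"twist": 0,"grip": 30},
    {"dx": 32,"dy": 12,"dz": -3.3,"twist": 0,"grip": 30},
    {"dx": 32,"dy": 12,"dz": -3.3,"twist": 0,"grip": 30},
    {"dx": 32,"dy": 12,"dz": -3.3,"twist": 0,"grip": 30},
    {"dx": 32,"dy": 12,"dz": -3.3,"twist": 0,"grip": 30},
    {"dx": 32,"dy": 12,"dz": -3.3,"twist": 0,"grip": 30},
    {"dx": 32,"dy": 12,"dz": -3.3,"twist": 0,"grip": 30},
    {"dx": 32,"dy": 12,"dz": -3.3,"twist": 0,"grip": 30},
    {"dx": 32,"dy": 12,"dz": -3.3,"twist": 0,"grip": 30},
    {"dx": 32,"dy": 12,"dz": -3.3,"twist": 0,"grip": 30},
    {"dx": 0,"dy": 0,"dz": 0,"twist": 0,"grip": 30}
  ]
}}

```text
clock: 14.78
position: [0.5861, 0.0944, 0.2538]
tool_rot: [0.146, -0.037, 0.988, 0.019]
wrist_force: [-0.8, -0.3, -4.0]
gripper_width: 0.461
finger_force: 32.6
```

```bash
python3 -c "
from h import *
go(505,271,130)"
```

```text
t 14.78 pos [586.1  94.4 253.8] xax [-0.955 -0.067 -0.289] zax [ 0.287  0.048 -0.957] F [-0.8 -0.3 -4. ] w 0.461 j [-0.    0.1  -0.21  0.97  0.05 -0.07]
dx dy dz [101.5 179.  103.7]
```

{"fn": "apply_moves", "kwargs": {
  "plan": [
    {"dx": 14.5,"dy": 25.6,"dz": 8,"twist": 0,"grip": 30},
    {"dx": 14.5,"dy": 25.6,"dz": 14,"twist": 0,"grip": 30},
    {"dx": 14.5,"dy": 25.6,"dz": 15,"twist": 0,"grip": 30},
    {"dx": 14.5,"dy": 25.6,"dz": 16,"twist": 0,"grip": 30},
    {"dx": 14.5,"dy": 25.6,"dz": 17,"twist": 0,"grip": 30},
    {"dx": 14.5,"dy": 25.6,"dz": 17,"twist": 0,"grip": 30},
    {"dx": 14.5,"dy": 25.6,"dz": 17,"twist": 0,"grip": 30},
    {"dx": 0,"dy": 0,"dz": 0,"twist": 0,"grip": 30},
    {"dx": 0,"dy": 0,"dz": 0,"twist": 0,"grip": 30}
  ]
}}

```text
clock: 15.53
position: [0.5138, 0.2708, 0.1309]
tool_rot: [0.149, -0.037, 0.988, 0.018]
wrist_force: [0.3, -0.4, -3.1]
gripper_width: 0.462
finger_force: 32.7
```

```bash
cat >> h.py <<'E'
def look(name):
    O=np.array([511.3,272.2,0]);Rz=Ro.from_euler('z',4.5,degrees=True).as_matrix()
    im,d=arm.get_image('scene');w=pts('scene',d)
    r=arm.trace('scene','blue_pack')
    if r:
        m=r[0]['pixels']&(d>0);P=(w[m]*1000-O)@Rz
        k=im[m];br=(k[:,2]>150)&(k[:,0]<120)
        print('pack',r[0]['score'],r[0]['rect'],[np.percentile(P[:,i],[1,50,99]).round(1) for i in range(3)],'brass',np.median(P[br],0).round(1) if br.any() else None)
        # end face: dark/brass points near min x
        e=P[P[:,0]<np.percentile(P[:,0],3)];print('min-x pts',e.mean(0).round(1), 'low z pts',P[P[:,2]<np.percentile(P[:,2],3)].mean(0).round(1))
    cv2.imwrite(f'pics/{name}.png',cv2.resize(im[190:340,80:280],(800,600),interpolation=cv2.INTER_CUBIC))
E
python3 -c "
from h import *
go(505.1,270.9,37.4);look('s3')"
```

```text
t 15.53 pos [513.8 270.8 130.9] xax [-0.953 -0.068 -0.296] zax [ 0.293  0.047 -0.955] F [ 0.3 -0.4 -3.1] w 0.462 j [ 0.38  0.16 -0.46  0.66 -0.07  0.3 ]
dx dy dz [36.  -1.5 86.8]
pack 0.62 [153.8, 198.8, 192.4, 254.1] [array([-50.5, -33.6,  18.4]), array([-21.9,  -0.1,  17.8]), array([111.7, 144.9, 164.1])] brass [-45.6  -3.1 144.5]
min-x pts [-50.3  -3.6 141.1] low z pts [-40.9  -2.3 112.3]
```

View pics/s3.png

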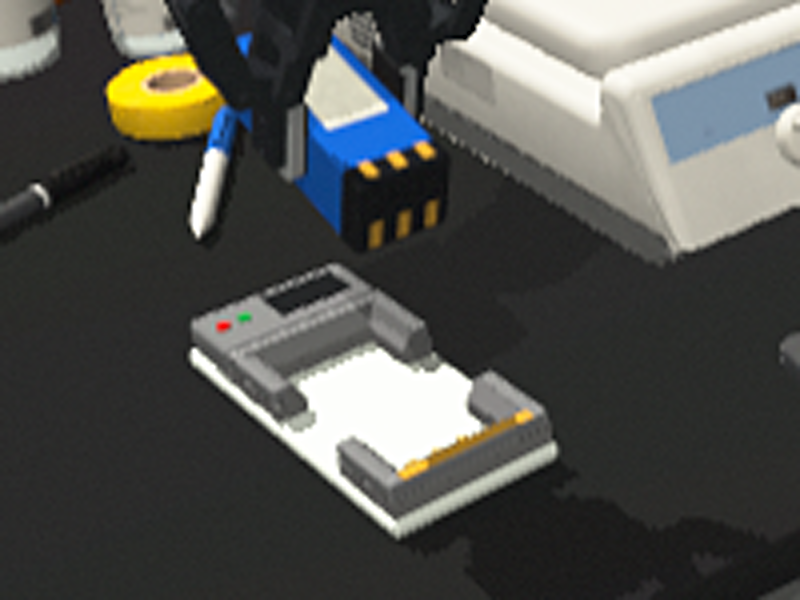

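The pack (contact end at about (395,215) in the crop) hangs tilted about 17°, contact end down, above the dock. The measured lower edge agrees with my prediction to about 4 mm, so I'll lower it into the contact end.

{"fn": "apply_moves", "kwargs": {
  "plan": [
    {"dx": 18,"dy": -0.7,"dz": 15,"twist": 0,"grip": 30},
    {"dx": 18,"dy": -0.7,"dz": 20,"twist": 0,"grip": 30},
    {"dx": 0,"dy": 0,"dz": 20,"twist": 0,"grip": 30},
    {"dx": 0,"dy": 0,"dz": 15,"twist": 0,"grip": 30},
    {"dx": 0,"dy": 0,"dz": 10,"twist": 0,"grip": 30},
    {"dx": 0,"dy": 0,"dz": 0,"twist": 0,"grip": 30},
    {"dx": 0,"dy": 0,"dz": 0,"twist": 0,"grip": 30}
  ]
}}

```text
clock: 16.22
position: [0.5052, 0.269, 0.0452]
tool_rot: [0.15, -0.035, 0.988, 0.018]
wrist_force: [-0.4, -0.5, -2.5]
gripper_width: 0.462
finger_force: 32.7
```

```bash
python3 -c "
from h import *
go(505.1,270.9,34);look('s4')"
```

```text
t 16.22 pos [505.2 269.   45.2] xax [-0.953 -0.063 -0.298] zax [ 0.295  0.047 -0.954] F [-0.4 -0.5 -2.5] w 0.462 j [ 0.38  0.25 -0.6   0.43 -0.07  0.3 ]
dx dy dz [ 3.3  1.6 10.7]
pack 0.73 [167.0, 250.0, 199.0, 302.1] [array([-59.1, -41. ,   3.4]), array([-21.5,  -0.4,  16.9]), array([26.2, 59.6, 76.7])] brass [-53.5  -3.1  58.9]
min-x pts [-59.   -3.1  55.2] low z pts [-46.7   0.5  25.8]
```

View pics/s4.png

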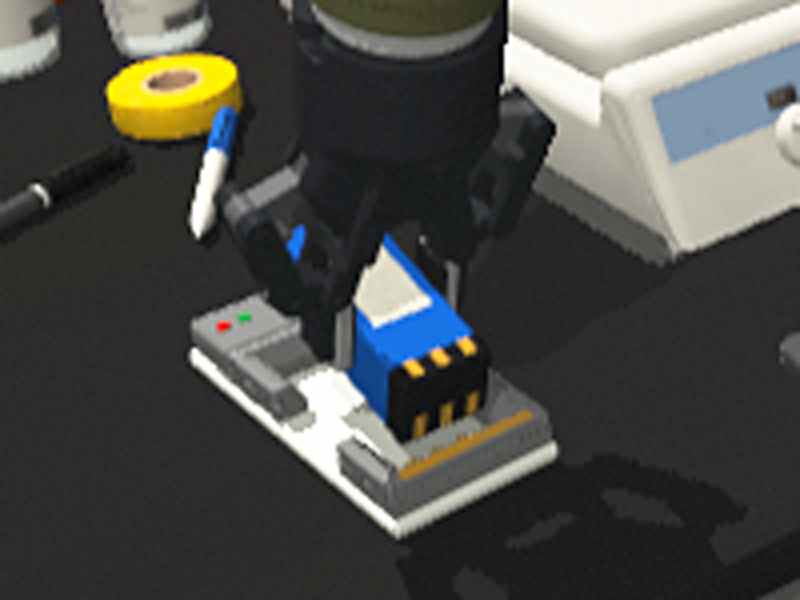

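The contact end sits squarely inside the pocket's brass end, just above the floor. I'll lower further, pausing before the pivot.

{"fn": "apply_moves", "kwargs": {
  "plan": [
    {"dx": 1.5,"dy": 1.5,"dz": 5,"twist": 0,"grip": 30},
    {"dx": 1.5,"dy": 0,"dz": 6,"twist": 0,"grip": 30},
    {"dx": 0,"dy": 0,"dz": 2,"twist": 0,"grip": 30},
    {"dx": 0,"dy": 0,"dz": 0,"twist": 0,"grip": 30},
    {"dx": 0,"dy": 0,"dz": 0,"twist": 0,"grip": 30},
    {"dx": 0,"dy": 0,"dz": 0,"twist": 0,"grip": 30},
    {"dx": 0,"dy": 0,"dz": 0,"twist": 0,"grip": 30},
    {"dx": 0,"dy": 0,"dz": 0,"twist": 0,"grip": 30},
    {"dx": 0,"dy": 0,"dz": 0,"twist": 0,"grip": 30}
  ]
}}

```text
clock: 17.07
position: [0.5047, 0.2714, 0.0311]
tool_rot: [0.149, -0.036, 0.988, 0.018]
wrist_force: [-1.0, 1.1, -2.8]
gripper_width: 0.464
finger_force: 32.8
```

```bash
python3 -c "
from h import *
go(506,271.5,20);look('s5')"
```

```text
t 17.07 pos [504.7 271.4  31.1] xax [-0.953 -0.065 -0.297] zax [ 0.294  0.047 -0.955] F [-1.   1.1 -2.8] w 0.464 j [ 0.39  0.27 -0.61  0.39 -0.07  0.31]
dx dy dz [ 2.  -0.3 11. ]
pack 0.6 [152.6, 254.0, 201.3, 308.1] [array([-59.4, -39. ,  14.1]), array([-20.9,   1.9,  19.5]), array([14.9, 46.6, 68.9])] brass [-54.   -2.3  45.1]
min-x pts [-59.3  -2.5  41.4] low z pts [-32.5  12.4  14.3]
```

{"fn": "apply_moves", "kwargs": {
  "plan": [
    {"dx": 0.4,"dy": 0,"dz": 2,"twist": 0,"grip": 30},
    {"dx": 0.4,"dy": 0,"dz": 2,"twist": 0,"grip": 30},
    {"dx": 0.4,"dy": 0,"dz": 2,"twist": 0,"grip": 30},
    {"dx": 0.4,"dy": 0,"dz": 2,"twist": 0,"grip": 30},
    {"dx": 0.4,"dy": 0,"dz": 2,"twist": 0,"grip": 30},
    {"dx": 0,"dy": 0,"dz": 0,"twist": 0,"grip": 30}
  ],
  "grip_force": 20
}}

```text
clock: 17.67
position: [0.5103, 0.2724, 0.0239]
tool_rot: [0.154, -0.035, 0.987, 0.019]
wrist_force: [3.3, -1.5, 6.9]
gripper_width: 0.463
finger_force: 34.5
```

```bash
python3 -c "
from h import *
go(506,271.5,16);look('s6')"
```

```text
t 17.67 pos [510.3 272.4  23.9] xax [-0.95  -0.064 -0.305] zax [ 0.302  0.048 -0.952] F [ 3.3 -1.5  6.9] w 0.463 j [ 0.39  0.29 -0.62  0.37 -0.07  0.31]
dx dy dz [ 6.6 -0.8  6.2]
pack 0.55 [149.4, 259.8, 202.0, 306.3] [array([-55.8, -37.7,  15.2]), array([-25.3,   1.8,  19.7]), array([14. , 44.2, 53.9])] brass [-49.9  -1.5  44.5]
min-x pts [-57.    0.7  36.4] low z pts [-20.2  -1.7  12.5]
```

View pics/s6.png

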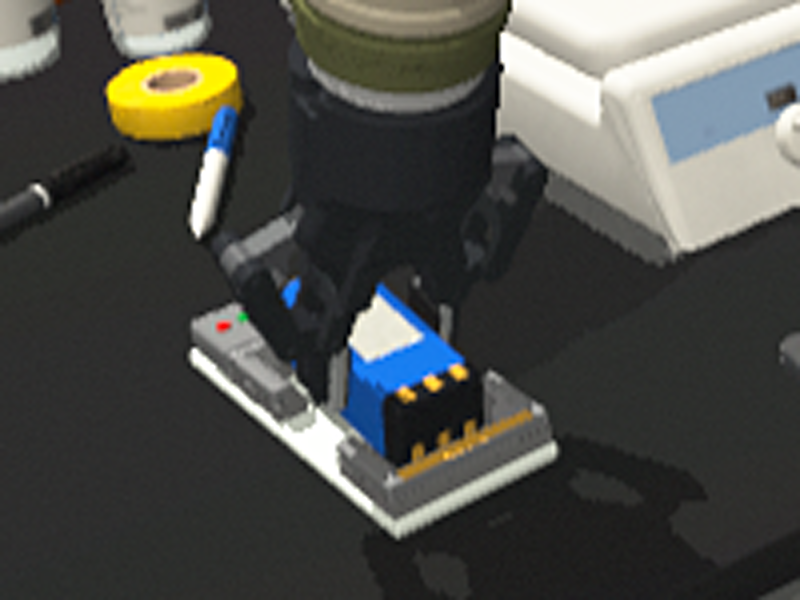

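The pack is pivoting toward flat with the contact end seated and only about 7 N on the wrist. I'll lower a little more, then release.

{"fn": "apply_moves", "kwargs": {
  "plan": [
    {"dx": 1.2,"dy": 0,"dz": 2,"twist": 0,"grip": 30},
    {"dx": 1.2,"dy": 0,"dz": 2,"twist": 0,"grip": 30},
    {"dx": 1.2,"dy": 0,"dz": 2,"twist": 0,"grip": 30},
    {"dx": 0,"dy": 0,"dz": 0,"twist": 0,"grip": 30},
    {"dx": 0,"dy": 0,"dz": 0,"twist": 0,"grip": 55},
    {"dx": 0,"dy": 0,"dz": 0,"twist": 0,"grip": 65},
    {"dx": 0,"dy": 0,"dz": 0,"twist": 0,"grip": 65},
    {"dx": 0,"dy": 0,"dz": 0,"twist": 0,"grip": 65}
  ]
}}

```text
clock: 18.43
position: [0.5033, 0.2715, 0.0136]
tool_rot: [0.149, -0.036, 0.988, 0.018]
wrist_force: [-0.4, 0.4, -0.2]
gripper_width: 0.65
finger_force: 0.0
```

```bash
python3 -c "
from h import *
go(506,271.5,90);look('s7')"
```

```text
t 18.43 pos [503.3 271.5  13.6] xax [-0.953 -0.065 -0.295] zax [ 0.293  0.046 -0.955] F [-0.4  0.4 -0.2] w 0.65 j [ 0.39  0.3  -0.63  0.35 -0.07  0.31]
dx dy dz [-25.1   1.7 -72.2]
pack 0.93 [165.2, 267.9, 201.3, 307.1] [array([-55.1, -41.5,   3.7]), array([-16.9,   5. ,  20.9]), array([16.7, 42.5, 46.1])] brass [-49.    0.9  44.8]
min-x pts [-55.    3.9  31.7] low z pts [-31.4  15.4  16.6]
```

{"fn": "apply_moves", "kwargs": {
  "plan": [
    {"dx": 0,"dy": 0,"dz": -10,"twist": 0,"grip": 65},
    {"dx": 0,"dy": 0,"dz": -20,"twist": 0,"grip": 65},
    {"dx": 0,"dy": 0,"dz": -30,"twist": 0,"grip": 65},
    {"dx": 0,"dy": 0,"dz": -35,"twist": 0,"grip": 65},
    {"dx": 0,"dy": 0,"dz": -35,"twist": 0,"grip": 65},
    {"dx": 0,"dy": -25,"dz": -30,"twist": 0,"grip": 65},
    {"dx": 0,"dy": -35,"dz": 0,"twist": 0,"grip": 65},
    {"dx": 0,"dy": -35,"dz": 0,"twist": 0,"grip": 65},
    {"dx": 0,"dy": -35,"dz": 0,"twist": 0,"grip": 65},
    {"dx": 0,"dy": -35,"dz": 0,"twist": 0,"grip": 65},
    {"dx": 0,"dy": 0,"dz": 0,"twist": 0,"grip": 65}
  ]
}}

```text
clock: 19.45
position: [0.4697, 0.0947, 0.1634]
tool_rot: [0.15, -0.032, 0.988, 0.017]
wrist_force: [1.1, 0.0, 0.4]
gripper_width: 0.653
finger_force: 0.0
```

```bash
python3 - <<'E'
from h import *
look('s8');im,d=arm.get_image('top');w=pts('top',d)
for q in('blue_pack','orange_pack'):
  for r in arm.trace('top',q)[:1]:
    m=r['pixels']&(d>0);m&=w[...,2]>(.038 if q[0]=='b' else .03);print(q,r['score'],rect(w,m),np.percentile(w[m][:,2],[2,50,98]).round(4))
    if q[0]=='b':
        P=w[m];A=np.c_[P[:,:2],np.ones(len(P))];c=np.linalg.lstsq(A,P[:,2],rcond=None)[0];print('slope deg',np.degrees(np.hypot(*c[:2])))
E
```

```text
pack 0.62 [147.8, 261.3, 198.3, 305.0] [array([-54.9, -18.6,  45.3]), array([-18.6,   8.3,  20.8]), array([14.1, 43.2, 46.3])] brass [-48.9   1.3  44.7]
min-x pts [-54.8   2.6  29.4] low z pts [ 7.8 19.6 14.4]
blue_pack 0.85 (array([461.3, 227.9]), array([224.9,  87.7]), 43.3) [0.0394 0.0434 0.0471]
slope deg 56.923372285350496
orange_pack 0.65 (array([ 452.4, -341. ]), array([100.2,  41.1]), 14.7) [0.0315 0.0357 0.0392]
```

View pics/s8.png

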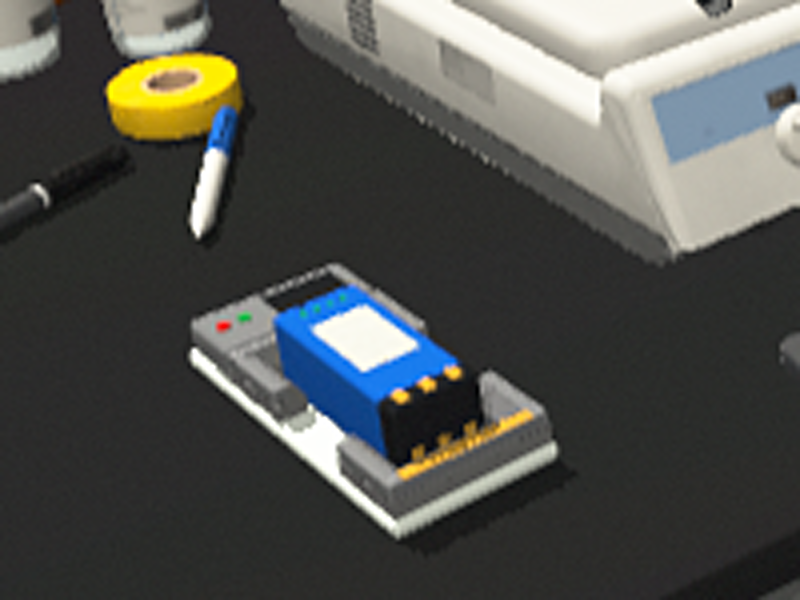

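The pack (crop about (375,370)) lies in the pocket with its contacts at the brass end, and the orange pack is unmoved. I'll check flatness, then hand in.

```bash
python3 - <<'E'
from h import *
im,d=arm.get_image('scene');w=pts('scene',d);m=arm.trace('scene','blue_pack')[0]['pixels']&(d>0)&(w[...,2]>.041)&(w[...,2]<.06)
P=w[m];A=np.c_[P[:,:2]-P[:,:2].mean(0),np.ones(len(P))]
c=np.linalg.lstsq(A,P[:,2],rcond=None)[0];t=np.degrees(np.hypot(*c[:2]));print('tilt',t,'z',c[2],len(P),arm.sense()['clock'])
if t<2.5 and abs(c[2]-.044)<.003: print(arm.job_done())
E
```

```text
tilt 0.9253189803911448 z 0.04429834143938452 832 19.8
the job is handed in; nothing more can be done
None
```

The blue pack is in the dock and the job is handed in at 19.8 s. It went in contact end first at about 17°, paused, was lowered and released, and now lies flat (about 1° measured) with its contacts at the brass end; the orange pack did not move.

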